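# Fit the end post and lift the timber wagon off the rails

### The job

The model flat wagon carrying the timber is missing one of its two end posts: take the loose brass post out of the wooden stand, stand it upright and fully down in the empty hole in the wagon's deck and let go of it. Then grip the wagon (its timber load is firmly fixed and makes a good grip), lift it off the track without tipping it until the wheels are about 10 cm above the rails, so that its wheels can be inspected, and finish while still holding it there, level and steady, with the post still standing in its hole. Do not disturb the boxcar, the parts tray or the tree.

Things in the scene. Friction and masses are not known exactly. Their poses are not given: they have to be found in the camera images.
- track: Fixed wooden board 90 wide x 280 long x 12 mm with one short straight model track on it, running along its own y axis; rail tops are 22 mm above the work surface. Origin: centre of its underside. Its yaw and position vary.
- wagon: Loose model flat wagon on that track, parallel to it: 56 mm wide (x), deck 220 mm long (y), about 0.4 kg; its wheels do not turn. Origin: middle, at the level where the wheels rest on the rail tops; z up. Deck top 38 mm above the origin. Timber load fixed on the middle (point load_top). A fixed brass post, 10 mm thick, at y = +92 mm, top 85 mm above the origin. Centre of mass under the timber's middle.
- socket (a point): Centre of the mouth of the empty round hole in the wagon's deck top, at x = 0, y = -92 mm of the wagon (38 mm above its origin). Hole 12 mm in diameter, 13 mm deep, rim chamfered 2 mm. The end of the timber is 37 mm from the hole's centre. Axes as the wagon's.
- load_top (a point): Centre of the top face of the timber load, a stack of squared timbers rigidly fixed to the wagon: 44 mm wide (x), 110 mm long (y), 40 mm high, flat sides; the top is 78 mm above the wagon's origin. The deck below it projects 6 mm on each side. Axes as the wagon's.
- stand: Fixed square wooden block 60 x 60 x 24 mm with one round 12 mm hole, 13 mm deep, in the middle of its top. Origin: centre of its underside. It is left or right of the track.
- post: Loose round brass post, 10 mm in diameter and 60 mm long, about 35 g, chamfered foot, standing upright in the stand's hole at the start, its foot 11 mm above the work surface. Origin: centre of its foot; z along the post.
- post_tip (a point): Centre of the lower end (foot) of the loose post.
- tray: Bystander: open grey plastic parts tray 70 x 90 x 22 mm with spare wheels in it, on the other side of the track from the stand. Origin: centre of its underside.
- boxcar: Bystander: closed brown-red model boxcar 60 x 212 x 87 mm on the long main line beyond the work, parallel to y. Origin: centre, at rail-top level.
- tree: Bystander: model fir tree 140 mm high, 68 mm wide, on a 56 mm round foot. Origin: centre of its foot.
Things that resemble listed ones, but are neither listed nor needed, are in the scene too. What is shaped like the wagon but blue or purple is not meant.

How it is judged:
On the way:
1. the loose post stands in the wagon's empty hole, let go, with the wagon on the rails (z of post_tip in the frame of socket below -0.008 m and horizontal distance between post_tip and socket below 0.006 m and angle between post's own z axis and vertical below 0.25 rad and contact force between the fingers and post below 0.05 N and height (world z) of wagon below 0.027 m), for 0.3 s.
At the end, for the whole second after the job is handed in: Robot grips the wagon, wheels 70 to 140 mm above the rail tops, within 0.1 rad of level, under 20 mm/s and 0.15 rad/s, off the track; the loose post is in its hole at least 8 mm deep, within 6 mm of centre, within 0.25 rad of upright, not touched by the robot (z of post_tip in the frame of socket below -0.008 m and horizontal distance between post_tip and socket below 0.006 m and angle between post's own z axis and vertical below 0.25 rad and height (world z) of wagon between 0.092 and 0.162 m and angle between wagon's own z axis and vertical below 0.1 rad and linear speed of wagon below 0.02 m/s and angular speed of wagon below 0.15 rad/s and contact force between the fingers and wagon above 1 N and contact force between each of the arm, the fingers and post below 0.1 N and contact force between wagon and track below 0.05 N); the arm keeps its last pose, push and grip.
It fails at once if a bystander (tray, boxcar or tree) was moved more than 30 mm (distance of any of tray, boxcar, tree from where it was at the start of the episode above 0.03 m).
It fails at once if the wagon was tipped more than 0.3 rad (angle between wagon's own z axis and vertical above 0.3 rad).
It also fails if it takes over 58 s, if anything falls off the work surface, if the arm or the gripper's body presses on something with over 40 N, if the wrist force passes 120 N, or if a joint passes its speed limit or range.

### The arm

A 7-joint arm with a two-finger parallel gripper is mounted at the origin on the work surface. World frame = base frame: x ahead of the robot, y to its left, z up, the work surface at z = 0. Lengths are in m, angles in rad, forces in N, time in s.
With the tool pointing down it reaches from about 0.4 to 0.85 m from the base axis. Payload 4.5 kg.
Tool frame: the origin (TCP) lies between the finger pads; the fingertips stand 11 mm ahead of it and the grasp point (between the pads) lies 8 mm behind it (r.nose_length is the distance from the TCP to the fingertips, in m); z points along the fingers, y is the line along which they close (so a half turn about z gives the same grasp; the last joint's range is limited). The gripper opens to 88 mm and grips with 3 to 60 N. Pads are 18 mm wide; open, the fingers measure 123 mm over their backs; the gripper's body (75 mm by 187 mm) begins 45 mm behind the grasp point.
Start: joints at [-1.119, 0.689, -0.195, 1.565, 0.157, 0.902, -0.215], TCP at [0.254, 0.571, 0.25] pointing down, gripper open.
Joint ranges: [-3.01, 3.01], [-0.46, 2.08], [-1.47, 1.51], [0.13, 2.56], [-1, 4.14], [0.04, 2.09], [-2.66, 2.66]. Speed limits (rad/s): [2.57, 2.57, 3.14, 3.14, 3.14, 3.14, 3.14].

### API

Orientations are given as a unit quaternion [x, y, z, w].
In Python, from plant import get_state, snapshot, camera_model, r gives the robot as it stands.
- The arm moves only by the shell command python3 -m inch 'ROWS' [FORCE]. ROWS is text: rows parted by semicolons, each of 7 numbers parted by spaces: the opening, from -1 (shut) to 1 (fully open), then the shift along the tool's x, y, z in m, then the turn, a rotation vector about the tool's x, y, z in rad. A call has 1 to 20 rows; each row shifts and turns the commanded pose from where the row before left it, along the tool's axes as they then stand; what a row does not reach is not made up. A row lasts 1/12 s, in which the tool goes at most 41.7 mm and 7.16 degrees, less where a joint would pass 70% of its speed; a pose out of reach is approached as far as the arm can. A call is refused whole if a number of a shift passes 0.0417 or a number of a turn 0.125, either way. A call with a gripper value outside its range is refused whole. The fingers move at their own pace and stop on an object; FORCE is the grip in N (left out, the last holds). Time passes only in rows, so rows that do not move let the fingers close. It gives the time, the measured TCP pose, the force, the opening and the grip force at its end, in the units of the state.
- get_state(): the state, without advancing time (a new reading comes with each control period).
- snapshot(name): name is "scene" or "side" or "wrist"; returns (picture, depth): 420x560x3 uint8, red, green, blue; 420x560 float32, m along the optical axis (not along the pixel's ray), 0 where there is no reading.
- camera_model(name): a dict with "intrinsics" (3x3 intrinsics, pixels), "dist" ([k1, k2, p1, p2, k3] as OpenCV has them; the pictures are not rectified), "view" (4x4, takes a point from world to camera coordinates). Camera axes: x right, y down, z forward; pixel columns grow to the right and rows downward; lengths in m; the calibration is good to about 2 mm. A picture is of the moment at which its call begins: read the wrist's pose just before it. camera_model takes no time and is no camera call; for the wrist camera it gives the pose at the moment of the call.
- r.finish_job(): hands the job in; it is judged then, once.
The state is a dict: "clock": time; "q": joint angles; "qd": joint speeds; "joint_torque": joint torques, N m; "tool_pos": TCP position; "eef_rot": TCP orientation; "contact_force": force on the tool from outside, world axes, zero at the start; "moment": the same for the moment, N m; "opening": opening from 0.0 (shut) to 1.0 (fully open); "finger_force": force on a finger pad.
Only numpy, scipy, OpenCV 4.12 (cv2) and the standard library are available. Lean on these libraries where they do the work, as an engineer would, in place of code of your own. Each camera call takes 0.05 s, during which the arm holds its last target. There are 200 camera calls.

## Working session

There is one attempt and no reset: what is moved stays moved. The work goes in short steps, Python scripts to look and compute and a shell command to move; the robot and the scene stay as the last step left them, time stands still between calls to the robot, and variables do not carry over. Pictures are saved under pics/ and viewed, at most 12 in all, crops included, and the job is handed in when it is done.

```bash
mkdir -p pics; ls; cat > h.py <<'E'
import numpy as np, cv2
from plant import get_state, snapshot, camera_model, r
def rays(name,px,cm=None):
    c=cm or camera_model(name); K=np.array(c["intrinsics"],float); V=np.array(c["view"],float)
    u=cv2.undistortPoints(np.array(px,float).reshape(-1,1,2),K,np.array(c["dist"],float)).reshape(-1,2)
    d=np.c_[u,np.ones(len(u))]@V[:3,:3]; o=-V[:3,:3].T@V[:3,3]
    return o,d
def onz(name,px,z,cm=None):
    o,d=rays(name,px,cm); return o+d*((z-o[2])/d[:,2])[:,None]
def cloud(name,depth,cm=None):
    h,w=depth.shape; g=np.stack(np.meshgrid(np.arange(w),np.arange(h)),-1).reshape(-1,2)
    o,d=rays(name,g,cm); return (o+d*depth.reshape(-1,1)).reshape(h,w,3)
def save(n,im): cv2.imwrite(f"pics/{n}.png",cv2.cvtColor(im,cv2.COLOR_RGB2BGR))
E
python3 - <<'E'
from h import *
for n in("scene","side"):
    im,d=snapshot(n); save(n+"0",im); np.savez(n+"0",im=im,d=d)
    c=camera_model(n); V=np.array(c["view"]); print(n,(-V[:3,:3].T@V[:3,3]).round(3),V[2,:3].round(2))
print({k:np.round(v,3) for k,v in get_state().items()})
E
```

```text
pics
scene [1.378 0.149 0.933] [-0.73 -0.12 -0.68]
side [ 0.442 -0.937  1.114] [ 0.05  0.68 -0.73]
{'clock': np.float64(0.1), 'q': array([-1.119,  0.69 , -0.195,  1.566,  0.157,  0.903, -0.215]), 'qd': array([-0.001, -0.002, -0.   , -0.002,  0.002,  0.   ,  0.   ]), 'joint_torque': array([-4.0000e-03, -5.2850e+01, -1.2720e+00, -1.5384e+01, -5.3000e-02,
        2.0000e-03,  0.0000e+00]), 'tool_pos': array([0.253, 0.571, 0.249]), 'eef_rot': array([ 0.207,  0.978, -0.001, -0.   ]), 'contact_force': array([-0.45 , -0.816, -0.642]), 'moment': array([-0.027, -0.005,  0.008]), 'finger_force': np.float64(0.0), 'opening': np.float64(0.998)}
```

View pics/scene0.png

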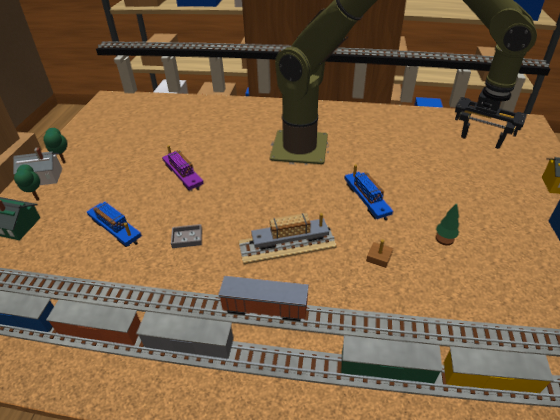

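View pics/side0.png

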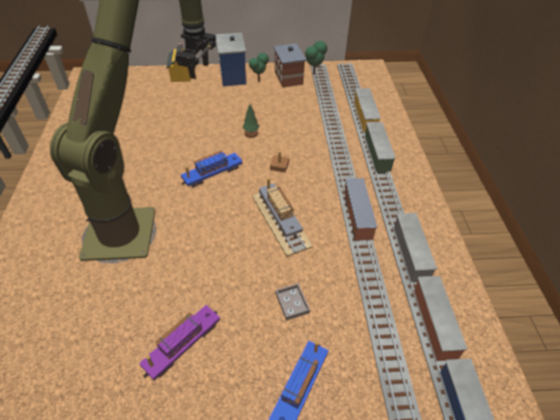

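The wagon wanted is the grey one on the beige board at scene (290,233). Similar ones are blue at (115,222) and (368,193) and purple at (183,168). The loose post is at (381,243) in the stand at (380,254). The wagon's own fixed post is at (321,220), so the hole is at the left end, near (257,238). The tray is at (187,236), the boxcar at (264,298) and the tree at (448,225).

```bash
cat > m.py <<'E'
from h import *
for n,(x0,y0,x1,y1),(sx0,sy0,sx1,sy1) in (("scene",(235,205,340,265),(362,236,396,268)),("side",(245,178,320,255),(266,150,294,174))):
    f=np.load(n+"0.npz"); P=cloud(n,f["d"])
    A=P[y0:y1,x0:x1].reshape(-1,3); A=A[A[:,2]<.2]
    for nm,z,t in (("load",.100,.006),("deck",.060,.005),("board",.012,.005)):
        B=A[abs(A[:,2]-z)<t][:,:2]
        if len(B)<10: print(n,nm,len(B)); continue
        (c,s,a)=cv2.minAreaRect(B.astype(np.float32)*1000); print(n,nm,len(B),np.round(c,1),np.round(s,1),round(a,2))
    A=P[sy0:sy1,sx0:sx1].reshape(-1,3)
    B=A[abs(A[:,2]-.024)<.006][:,:2]; (c,s,a)=cv2.minAreaRect(B.astype(np.float32)*1000); print(n,"stand",len(B),np.round(c,1),np.round(s,1),round(a,1))
    T=A[A[:,2]>.045]; print(n,"post",len(T),T.mean(0).round(4),T[:,2].max().round(4))
f=np.load("scene0.npz")["im"]
save("c0",np.hstack([cv2.resize(f[200:270,232:342],(550,350),interpolation=2),cv2.resize(f[230:272,360:390],(250,350),interpolation=2)]))
E
python3 m.py
```

```text
scene load 492 [511.6  47.6] [ 49.6 151.1] 20.82
scene deck 587 [518.7  29.1] [ 61.7 220.6] 20.66
scene board 932 [471.7  13.5] [250.  339.7] 7.48
scene stand 346 [536.7 292.5] [61.2 66.6] 71.7
scene post 35 [0.5856 0.2845 0.113 ] 0.9334
side load 372 [513.4  50.6] [ 46.9 154.9] 22.22
side deck 371 [522.2  32.6] [ 58.7 225.4] 20.8
side board 858 [532.  53.] [345.8 256.2] 85.62
side stand 168 [538.2 292. ] [70.5 60.6] 72.5
side post 21 [ 0.5159 -0.0007  0.3148] 1.114
```

View pics/c0.png

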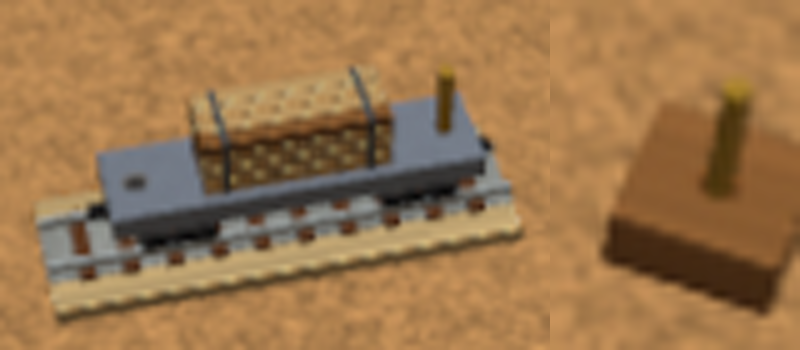

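The crop confirms it: an empty hole in the near-left deck of the grey wagon at scene px (259,236.6), a fixed post on the right, and the loose brass post upright in the stand. I'll move above the stand and look from close by.

```bash
cat >> h.py <<'E'
def plan(x,y,z,yaw):  # tool-frame shift (after the turn) and turn about tool z; yaw = world angle (deg) of tool y
    from scipy.spatial.transform import Rotation as R
    s=get_state(); M=R.from_quat(s["eef_rot"]).as_matrix(); a=np.arctan2(M[1,1],M[0,1]); t=np.radians(yaw)
    T=np.array([[-np.sin(t),np.cos(t),0],[np.cos(t),np.sin(t),0],[0,0,-1]])
    print("turn z",round((a-t+np.pi)%(2*np.pi)-np.pi,4),"shift",(T@(np.array([x,y,z])-s["tool_pos"])).round(4),"tilt",M[:,2].round(4))
E
python3 - <<'E'
from h import *
print(onz("scene",[(259,236.6)],.06).round(4), "exp",[.552,-.055])
print("tree foot",onz("scene",[(448,240)],0.01).round(3),"posttop",onz("scene",[(360+(735-550)*30/250,230+88*42/350)],.071).round(4))
plan(.537,.292,.2,20.7)
E
python3 -m inch '1 0 0 0 0 0 .113;1 0 0 0 0 0 .113;1 0 0 0 0 0 .113;1 0 0 0 0 0 .113;1 0 0 0 0 0 .113;1 0 0 0 0 0 .113;1 0 0 0 0 0 .113;1 -.03 .014 .003 0 0 0;1 -.03 .014 .003 0 0 0;1 -.03 .014 .003 0 0 0;1 -.03 .014 .003 0 0 0;1 -.03 .014 .003 0 0 0;1 -.03 .014 .003 0 0 0;1 -.03 .014 .003 0 0 0;1 -.03 .014 .003 0 0 0;1 -.03 .014 .003 0 0 0;1 -.03 .014 .003 0 0 0;1 -.03 .014 .003 0 0 0;1 0 0 0 0 0 0' 20
python3 - <<'E'
from h import *
plan(.537,.292,.2,20.7)
c=camera_model("wrist"); im,d=snapshot("wrist"); save("w1",im); np.savez("w1",im=im,d=d,**c)
V=np.array(c["view"]); print((-V[:3,:3].T@V[:3,3]).round(3),V[:3,:3].round(2))
E
```

```text
[[ 0.5518 -0.0552  0.06  ]] exp [0.552, -0.055]
tree foot [[0.448 0.501 0.01 ]] posttop [[0.534 0.293 0.071]]
turn z 0.7918 shift [-0.361   0.1668  0.049 ] tilt [-5.0e-04 -1.5e-03 -1.0e+00]
clock: 1.68
tool_pos: [0.5203, 0.3088, 0.2159]
eef_rot: [0.573, 0.82, -0.002, 0.003]
contact_force: [1.9, -1.0, 0.2]
opening: 0.997
finger_force: 0.0
turn z -0.0106 shift [-0.0216  0.0097  0.0159] tilt [ 0.0032 -0.0061 -1.    ]
[0.493 0.384 0.351] [[ 0.94  0.34  0.  ]
 [ 0.33 -0.89  0.31]
 [ 0.11 -0.29 -0.95]]
```

View pics/w1.png

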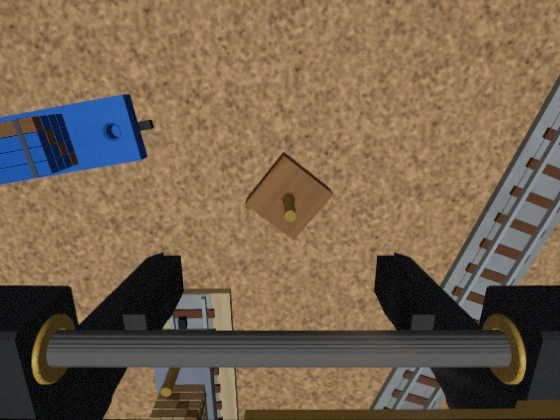

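The wrist view shows the stand diamond around (289,196), with the post's top end at (290,216) and its base near (288,196). The wagon end with the fixed post is at (170,380), and the blue decoy is at the upper left.

```bash
python3 - <<'E'
from h import *
f=np.load("w1.npz"); cm={k:f[k] for k in("intrinsics","dist","view")}; im=f["im"]
hsv=cv2.cvtColor(im,cv2.COLOR_RGB2HSV)[185:226,270:312]
P=cloud("wrist",f["d"],cm)[185:226,270:312]
m=(P[...,2]>.062)&(P[...,2]<.08)&(hsv[...,2]>20); ys,xs=np.nonzero(m); print("top z px",len(xs),P[m].mean(0).round(4), xs.min()+270,xs.max()+270,ys.min()+185,ys.max()+185)
t=(xs+270,ys+185)
print(np.median(P[...,2][m]))
b=(hsv[...,0]>21)&(hsv[...,0]<32)&(hsv[...,1]>140)&(hsv[...,2]>100); ys,xs=np.nonzero(b); c=(xs.mean()+270,ys.mean()+185)
print("bright brass",b.sum(),c,onz("wrist",[c],.071,cm).round(4))
k=[(284.5,153),(332,192),(295,240),(246,202)]; print("stand",onz("wrist",k,.024,cm).round(4),onz("wrist",k,.024,cm).mean(0).round(4))
print("base ray",onz("wrist",[(288,194)],.024,cm).round(4))
save("w1c",cv2.resize(im[140:250,235:345],(600,600),interpolation=2))
E
```

```text
top z px 141 [0.5363 0.2952 0.0704] 284 295 207 221
0.07158609340453209
bright brass 70 (np.float64(289.6857142857143), np.float64(215.3)) [[0.5364 0.2944 0.071 ]]
stand [[0.5178 0.3345 0.024 ]
 [0.5731 0.3151 0.024 ]
 [0.5578 0.2569 0.024 ]
 [0.4996 0.2777 0.024 ]] [0.5371 0.296  0.024 ]
base ray [[0.5346 0.2989 0.024 ]]
```

View pics/w1c.png

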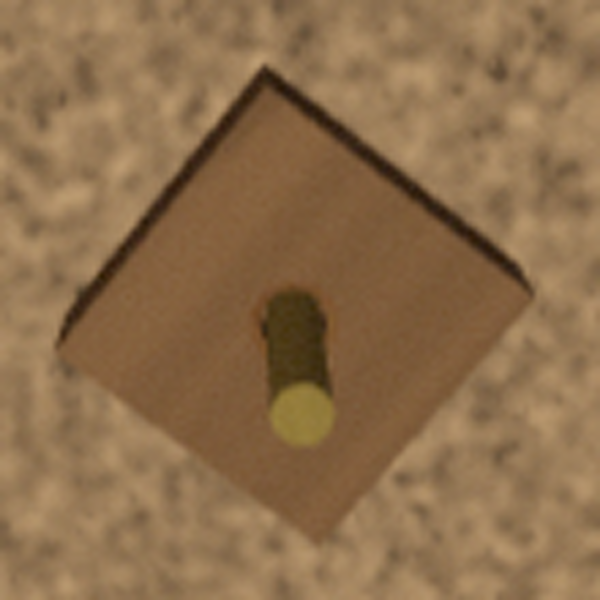

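The post's top centre is at (290.4,215.7), which gives (0.537,0.294), in agreement with the stand's centre. Aligning above it, then going down.

```bash
python3 -m inch '0.4 -.008 .003 0 0 0 -.005;0.4 -.007 .003 0 0 0 -.005;0.4 0 0 0 0 0 0;0.4 0 0 0 0 0 0;.4 0 0 0 0 0 0'
python3 -c "
from h import *
plan(.5367,.2945,.045,20.7)"
```

```text
clock: 2.15
tool_pos: [0.5248, 0.3063, 0.2168]
eef_rot: [0.564, 0.826, 0.0, -0.0]
contact_force: [-0.1, 0.1, 0.2]
opening: 0.703
finger_force: 0.0
turn z 0.0121 shift [-0.0152  0.007   0.1718] tilt [-4.e-04  7.e-04 -1.e+00]
```

```bash
python3 -m inch '0.4 -.005 .002 .02 0 0 .006;0.4 -.005 .002 .025 0 0 .006;.4 -.005 .003 .025 0 0 0;.4 0 0 .025 0 0 0;.4 0 0 .025 0 0 0;.4 0 0 .02 0 0 0;.4 0 0 .012 0 0 0;.4 0 0 0 0 0 0;.4 0 0 0 0 0 0;.4 0 0 0 0 0 0;.4 0 0 0 0 0 0'
python3 -c "
from h import *
plan(.5367,.2945,.045,20.7)
c=camera_model('wrist');im,d=snapshot('wrist');save('w2',im)"
```

```text
clock: 3.07
tool_pos: [0.5382, 0.2945, 0.0662]
eef_rot: [0.569, 0.822, 0.001, 0.001]
contact_force: [0.1, -0.0, 0.3]
opening: 0.698
finger_force: 0.0
turn z -0.0012 shift [ 0.0005 -0.0014  0.0212] tilt [ 0.0024  0.0015 -1.    ]
```

View pics/w2.png

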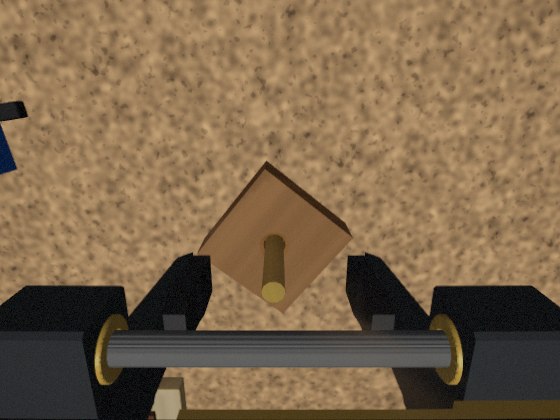

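The post top, at (273,292), sits about 3 mm left of the fingers' mid-line at x≈279, and the fingers straddle it well. I'll shift −2 mm in y, go down and close.

```bash
python3 -c "
from h import *
print(onz('wrist',[(273.5,292)],.071))"
python3 -m inch '0.4 0 -.002 .011 0 0 0;0.4 0 0 .010 0 0 0;.4 0 0 0 0 0 0;.4 0 0 0 0 0 0;-1 0 0 0 0 0 0;-1 0 0 0 0 0 0;-1 0 0 0 0 0 0;-1 0 0 0 0 0 0;-1 0 0 0 0 0 0;-1 0 0 0 0 0 0;-1 0 0 0 0 0 0;-1 0 0 0 0 0 0;-1 0 0 0 0 0 0;-1 0 0 0 0 0 0;-1 0 0 0 0 0 0;-1 0 0 0 0 0 0' 20
```

```text
[[0.53686731 0.2939352  0.071     ]]
clock: 4.45
tool_pos: [0.5355, 0.2931, 0.0438]
eef_rot: [0.569, 0.822, 0.0, 0.0]
contact_force: [-0.1, -0.4, 1.0]
opening: 0.102
finger_force: 20.0
```

```bash
python3 -m inch '-1 0 0 -.008 0 0 0;-1 0 0 -.012 0 0 0;-1 0 0 -.02 0 0 0;-1 0 0 -.025 0 0 0;-1 0 0 -.025 0 0 0;-1 0 0 -.025 0 0 0;-1 0 0 -.02 0 0 0;-1 0 0 0 0 0 0;-1 0 0 0 0 0 0;-1 0 0 0 0 0 0;-1 0 0 0 0 0 0'
python3 -c "
from h import *
plan(.5518,-.0552,.15,20.7)
for n in('scene','side'):
  im,d=snapshot(n); save(n+'3',im)"
```

```text
clock: 5.37
tool_pos: [0.5346, 0.2926, 0.1777]
eef_rot: [0.569, 0.822, -0.001, -0.001]
contact_force: [0.9, -0.1, -1.1]
opening: 0.107
finger_force: 20.0
turn z -0.0011 shift [-0.3315 -0.1068  0.0277] tilt [-0.0022 -0.0013 -1.    ]
```

```bash
python3 -m inch '-1 -.01 -.003 0 0 0 0;-1 -.02 -.006 0 0 0 0;-1 -.03 -.01 0 0 0 0;-1 -.03 -.01 0 0 0 0;-1 -.03 -.01 0 0 0 0;-1 -.03 -.01 0 0 0 0;-1 -.03 -.01 0 0 0 0;-1 -.03 -.01 0 0 0 0;-1 -.03 -.01 0 0 0 0;-1 -.03 -.01 0 0 0 0;-1 -.03 -.01 0 0 0 0;-1 -.02 -.006 0 0 0 0;-1 -.01 -.002 0 0 0 0;-1 0 0 .01 0 0 0;-1 0 0 .01 0 0 0;-1 0 0 0 0 0 0;-1 0 0 0 0 0 0;-1 0 0 0 0 0 0;-1 0 0 0 0 0 0'
python3 -c "
from h import *
plan(.5518,-.0552,.15,20.7)
c=camera_model('wrist');im,d=snapshot('wrist');save('w4',im);np.savez('w4',im=im,d=d,**c)"
```

```text
clock: 7.05
tool_pos: [0.5517, -0.0521, 0.1588]
eef_rot: [0.568, 0.823, 0.0, -0.0]
contact_force: [-0.2, 0.2, -0.2]
opening: 0.101
finger_force: 20.0
turn z 0.0008 shift [-0.0029 -0.001   0.0088] tilt [ 2.e-04  6.e-04 -1.e+00]
```

View pics/w4.png

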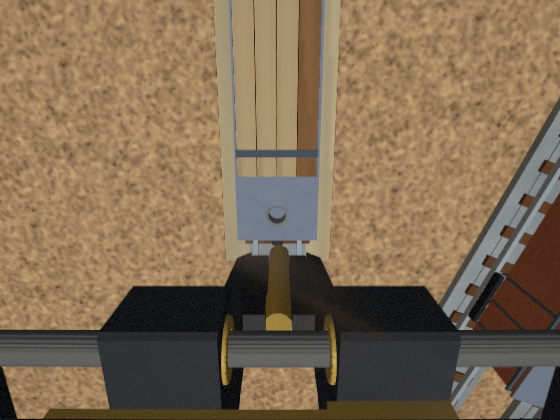

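The deck end, the hole at (277,215) and the held post (foot near (278,250), top behind the bar) are all visible. Now for the hole and foot positions.

```bash
python3 - <<'E'
from h import *
f=np.load("w4.npz"); cm={k:f[k] for k in("intrinsics","dist","view")}; im=f["im"]; P=cloud("wrist",f["d"],cm); hsv=cv2.cvtColor(im,cv2.COLOR_RGB2HSV)
s=(slice(150,245),slice(225,335))
m=(abs(P[...,2]-.06)<.004).astype(np.uint8); mm=np.zeros_like(m); mm[s]=m[s]
Q=P[mm>0]; print("deck z",np.median(Q[:,2]).round(4)); r0=cv2.minAreaRect((Q[:,:2]*1000).astype(np.float32)); print("deck",r0)
g=cv2.cvtColor(im,cv2.COLOR_RGB2GRAY)
# hole: pixels in window darker than deck or outlined
w=g[195:232,255:300].astype(int); print(np.median(w)); k=(abs(w-np.median(w))>12).astype(np.uint8)
n,l,st,ce=cv2.connectedComponentsWithStats(k)
for i in range(1,n):
    if st[i,4]>20: print(st[i]+[255,195,0,0,0],onz("wrist",[(st[i,0]+st[i,2]/2-.5+255,st[i,1]+st[i,3]/2-.5+195)],.06,cm).round(4))
b=(hsv[...,0]>14)&(hsv[...,0]<34)&(hsv[...,1]>110)
for y in range(242,320,6):
    xs=np.nonzero(b[y,262:298])[0]
    if len(xs): print(y,xs.min()+262,xs.max()+262)
print("foot",onz("wrist",[(278,250)],.126,cm).round(4))
save("w4c",cv2.resize(im[150:330,220:340],(533,800)[:2] if 0 else (400,600),interpolation=2))
E
```

```text
deck z 0.0607
deck ((547.3657836914062, -41.72199630737305), (56.23073196411133, 64.1820068359375), 20.717670440673828)
123.0
[266 207  20  18 144] [[ 0.5513 -0.0545  0.06  ]]
248 272 285
254 270 287
260 269 288
266 269 288
272 269 288
278 268 289
284 267 289
290 268 289
296 266 294
302 266 290
308 265 290
314 266 291
foot [[ 0.5515 -0.0501  0.126 ]]
```

View pics/w4c.png

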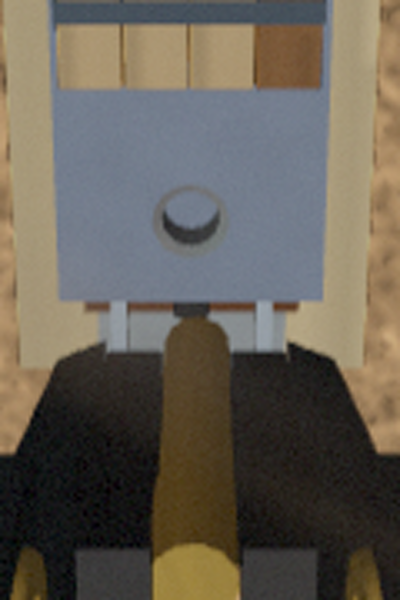

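```bash
python3 - <<'E'
from h import *
f=np.load("w4.npz"); cm={k:f[k] for k in("intrinsics","dist","view")}
h=onz("wrist",[(276.7,215.6)],.0605,cm)[0]; e=onz("wrist",[(278.5,245.3)],.127,cm)[0]
t=np.radians(20.7); T=np.array([[-np.sin(t),np.cos(t)],[np.cos(t),np.sin(t)]])
foot=e[:2]-.0045*T[0]; print(h,foot,"shift xy tool",T@(h[:2]-foot))
E
```

```text
[ 0.55207101 -0.05413765  0.0605    ] [ 0.55227458 -0.05136755] shift xy tool [-0.00251931 -0.00116958]
```

```bash
python3 -m inch '-1 -.0025 -.0012 .01 0 0 0;-1 0 0 .015 0 0 0;-1 0 0 .015 0 0 0;-1 0 0 .012 0 0 0;-1 0 0 .006 0 0 0;-1 0 0 0 0 0 0;-1 0 0 0 0 0 0;-1 0 0 0 0 0 0;-1 0 0 0 0 0 0;-1 0 0 0 0 0 0'
python3 -c "
from h import *
plan(.5521,-.0541,.093,20.7)
c=camera_model('wrist');im,d=snapshot('wrist');np.savez('w5',im=im,d=d,**c)
f=np.load('w5.npz');h=cv2.projectPoints(np.array([[.5521,-.0541,.0605]]),cv2.Rodrigues(f['view'][:3,:3])[0],f['view'][:3,3],f['intrinsics'],f['dist'])[0].ravel();print(h)
save('w5c',cv2.resize(im[180:360,220:340],(400,600),interpolation=2))"
```

```text
clock: 7.93
tool_pos: [0.5518, -0.0562, 0.1014]
eef_rot: [0.569, 0.822, 0.0, 0.001]
contact_force: [0.6, -0.2, -0.7]
opening: 0.103
finger_force: 20.0
turn z -0.0013 shift [0.0019 0.001  0.0084] tilt [ 0.0014  0.     -1.    ]
[278.96106451 243.65475094]
```

View pics/w5c.png

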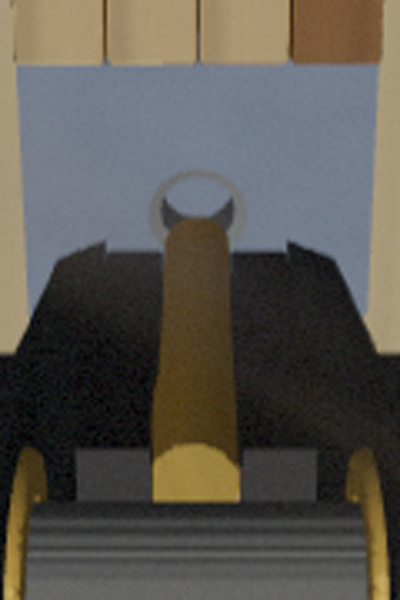

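```bash
python3 - <<'E'
from h import *
f=np.load("w5.npz"); cm={k:f[k] for k in("intrinsics","dist","view")}
t=np.radians(20.7); T=np.array([[-np.sin(t),np.cos(t)],[np.cos(t),np.sin(t)]])
p=lambda x,y:((x+.5)/3.333-.5+220,(y+.5)/3.333-.5+180)
h=onz("wrist",[p(197.5,217)],.0605,cm)[0]; e=onz("wrist",[p(196.5,217)],.0695,cm)[0]
foot=e[:2]-.0043*T[0]; print(h,foot,"shift xy tool",T@(h[:2]-foot)); plan(.552,-.055,.0685,20.7)
E
```

```text
[ 0.55229875 -0.05471057  0.0605    ] [ 0.55225074 -0.05508492] shift xy tool [0.00033321 0.00017724]
turn z -0.0014 shift [0.001  0.0007 0.0328] tilt [ 0.0012  0.     -1.    ]
```

The residual is about 0.4 mm, inside the 1 mm clearance plus chamfer. Lowering slowly.

```bash
python3 -m inch '-1 .0003 .0002 .004 0 0 0;-1 0 0 .004 0 0 0;-1 0 0 .003 0 0 0;-1 0 0 .002 0 0 0;-1 0 0 .001 0 0 0;-1 0 0 0 0 0 0;-1 0 0 0 0 0 0;-1 0 0 0 0 0 0' 12
python3 -m inch '-1 0 0 .001 0 0 0;-1 0 0 .001 0 0 0;-1 0 0 .001 0 0 0;-1 0 0 .001 0 0 0;-1 0 0 .001 0 0 0;-1 0 0 0 0 0 0;-1 0 0 0 0 0 0;-1 0 0 0 0 0 0'
```

```text
clock: 8.65
tool_pos: [0.5515, -0.0558, 0.0868]
eef_rot: [0.569, 0.822, 0.0, 0.0]
contact_force: [0.2, 0.6, 0.4]
opening: 0.107
finger_force: 12.0
clock: 9.32
tool_pos: [0.5514, -0.0558, 0.0817]
eef_rot: [0.569, 0.822, 0.0, 0.0]
contact_force: [-0.6, -0.3, -0.1]
opening: 0.107
finger_force: 12.0
```

Foot is at about 0.049 with no side force, so it has entered the hole by ~11 mm. A few more small steps.

```bash
python3 -m inch '-1 0 0 .001 0 0 0;-1 0 0 .0005 0 0 0;-1 0 0 0 0 0 0;-1 0 0 0 0 0 0;-1 0 0 0 0 0 0'
python3 -m inch '-1 0 0 .0005 0 0 0;-1 0 0 .0005 0 0 0;-1 0 0 0 0 0 0;-1 0 0 0 0 0 0;-1 0 0 0 0 0 0'
```

```text
clock: 9.73
tool_pos: [0.5514, -0.0558, 0.0802]
eef_rot: [0.569, 0.822, 0.0, -0.0]
contact_force: [-0.4, -0.2, 0.0]
opening: 0.111
finger_force: 12.0
clock: 10.15
tool_pos: [0.5516, -0.0559, 0.0795]
eef_rot: [0.569, 0.822, 0.0, 0.0]
contact_force: [-0.0, 0.3, 4.8]
opening: 0.11
finger_force: 12.0
```

Bottomed at the expected height (4.8 N). Releasing.

```bash
python3 -m inch '-1 0 0 -.0005 0 0 0;.4 0 0 0 0 0 0;.4 0 0 0 0 0 0;.4 0 0 0 0 0 0;.4 0 0 0 0 0 0;.4 0 0 0 0 0 0;.4 0 0 0 0 0 0;.4 0 0 0 0 0 0;.4 0 0 0 0 0 0;.4 0 0 -.01 0 0 0;.4 0 0 -.02 0 0 0;.4 0 0 -.03 0 0 0;.4 0 0 -.03 0 0 0;.4 0 0 -.02 0 0 0;.4 0 0 0 0 0 0;.4 0 0 0 0 0 0;.4 0 0 0 0 0 0'
python3 -c "
from h import *
plan(.520,.031,.178,20.7)
c=camera_model('wrist');im,d=snapshot('wrist');np.savez('w6',im=im,d=d,**c)
s,_=snapshot('scene');k=s[200:270,232:342]
save('c6',np.hstack([cv2.resize(im[130:420,140:420],(430,445)),cv2.resize(k,(360,445),interpolation=2)]))"
```

```text
clock: 11.57
tool_pos: [0.5508, -0.0559, 0.1895]
eef_rot: [0.569, 0.822, -0.0, -0.0]
contact_force: [0.2, 0.4, -1.0]
opening: 0.698
finger_force: 0.0
turn z -0.0013 shift [0.0922 0.0019 0.0115] tilt [-9.e-04  0.e+00 -1.e+00]
```

View pics/c6.png

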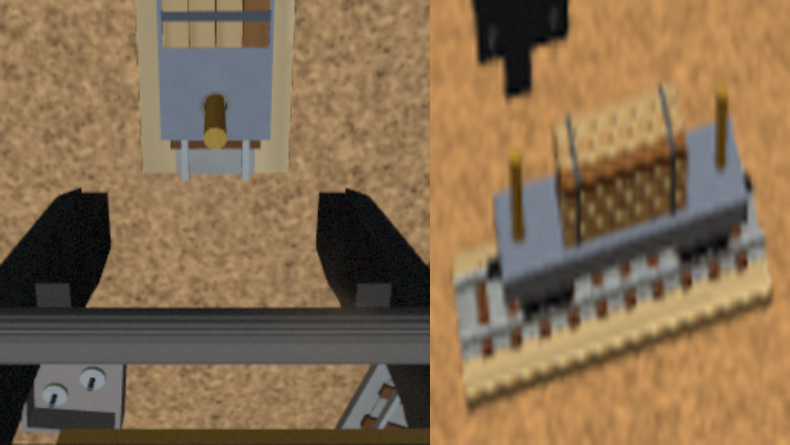

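The post stands upright in the wagon's hole, at (215,120) on the left side of the image and (516,195) on the right. Next, over the timber.

```bash
python3 -m inch '.4 .01 0 0 0 0 0;.4 .02 .001 0 0 0 0;.4 .025 .001 0 0 0 0;.4 .02 0 0 0 0 0;.4 .0125 0 0 0 0 0;.4 .005 0 0 0 0 0;.4 0 0 .015 0 0 0;.4 0 0 .015 0 0 0;.4 0 0 0 0 0 0;.4 0 0 0 0 0 0;.4 0 0 0 0 0 0;.4 0 0 0 0 0 0'
python3 -c "
from h import *
plan(.5195,.0315,.076,20.7)"
```

```text
clock: 12.67
tool_pos: [0.5213, 0.0311, 0.1603]
eef_rot: [0.569, 0.822, 0.0, 0.001]
contact_force: [-0.5, 0.3, -0.2]
opening: 0.697
finger_force: 0.0
turn z -0.0021 shift [ 0.001  -0.0015  0.0843] tilt [ 0.0013 -0.     -1.    ]
```

```bash
python3 -m inch '.4 .001 -.0015 .01 0 0 -.002;.4 0 0 .02 0 0 0;.4 0 0 .02 0 0 0;.4 0 0 .017 0 0 0;.4 0 0 .01 0 0 0;.4 0 0 .005 0 0 0;.4 0 0 .002 0 0 0;.4 0 0 0 0 0 0;.4 0 0 0 0 0 0;.4 0 0 0 0 0 0'
python3 -c "
from h import *
plan(.5195,.0315,.076,20.7)"
```

```text
clock: 13.5
tool_pos: [0.5195, 0.0319, 0.0765]
eef_rot: [0.568, 0.823, 0.001, 0.001]
contact_force: [0.1, -0.2, -0.3]
opening: 0.697
finger_force: 0.0
turn z 0.0006 shift [-0.0003 -0.0002  0.0005] tilt [ 1.6e-03  3.0e-04 -1.0e+00]
```

```bash
python3 -m inch '.1 0 0 0 0 0 0;.05 0 0 0 0 0 0;0 0 0 0 0 0 0;-.05 0 0 0 0 0 0;-.1 0 0 0 0 0 0;-.2 0 0 0 0 0 0;-.4 0 0 0 0 0 0;-1 0 0 0 0 0 0;-1 0 0 0 0 0 0;-1 0 0 0 0 0 0;-1 0 0 0 0 0 0;-1 0 0 0 0 0 0;-1 0 0 0 0 0 0' 10
python3 -m inch '-1 0 0 0 0 0 0;-1 0 0 0 0 0 0;-1 0 0 0 0 0 0;-1 0 0 0 0 0 0' 45
```

```text
clock: 14.58
tool_pos: [0.519, 0.0318, 0.076]
eef_rot: [0.568, 0.823, 0.0, 0.0]
contact_force: [-1.3, 0.2, 5.8]
opening: 0.501
finger_force: 10.0
clock: 14.92
tool_pos: [0.5191, 0.0319, 0.076]
eef_rot: [0.568, 0.823, 0.0, 0.0]
contact_force: [-1.5, 0.1, 5.8]
opening: 0.492
finger_force: 45.0
```

Gripped at 44 mm. Lifting gently by 100 mm.

```bash
python3 -m inch '-1 0 0 -.002 0 0 0;-1 0 0 -.004 0 0 0;-1 0 0 -.005 0 0 0;-1 0 0 -.006 0 0 0;-1 0 0 -.006 0 0 0;-1 0 0 -.006 0 0 0;-1 0 0 -.006 0 0 0;-1 0 0 -.006 0 0 0;-1 0 0 -.006 0 0 0;-1 0 0 -.006 0 0 0;-1 0 0 -.006 0 0 0;-1 0 0 -.006 0 0 0;-1 0 0 -.006 0 0 0;-1 0 0 -.006 0 0 0;-1 0 0 -.006 0 0 0;-1 0 0 -.006 0 0 0;-1 0 0 -.005 0 0 0;-1 0 0 -.004 0 0 0;-1 0 0 -.003 0 0 0;-1 0 0 -.001 0 0 0'
python3 -m inch '-1 0 0 0 0 0 0;-1 0 0 0 0 0 0;-1 0 0 0 0 0 0;-1 0 0 0 0 0 0;-1 0 0 0 0 0 0;-1 0 0 0 0 0 0;-1 0 0 0 0 0 0;-1 0 0 0 0 0 0'
python3 -c "
from h import *
im,d=snapshot('scene');s,ds=snapshot('side')
P=cloud('scene',d)[170:275,225:350].reshape(-1,3)
M=(abs(P[:,2]-.162)<.01); Q=P[M]; A=np.c_[Q[:,:2],np.ones(len(Q))]; k=np.linalg.lstsq(A,Q[:,2],rcond=None)[0]; print('deck plane slopes',k[:2].round(3),len(Q),np.median(Q[:,2]))
save('c7',np.hstack([cv2.resize(im[160:280,220:350],(400,370)),cv2.resize(s[150:260,235:345],(370,370))]))"
```

```text
clock: 16.58
tool_pos: [0.5191, 0.0319, 0.1782]
eef_rot: [0.568, 0.823, 0.0, 0.0]
contact_force: [-0.6, -0.8, -4.4]
opening: 0.494
finger_force: 45.0
clock: 17.25
tool_pos: [0.5189, 0.0318, 0.1777]
eef_rot: [0.568, 0.823, -0.0, -0.0]
contact_force: [0.4, -0.4, -4.0]
opening: 0.496
finger_force: 45.0
deck plane slopes [-0.094 -0.032] 874 0.1642870603563787
```

View pics/c7.png

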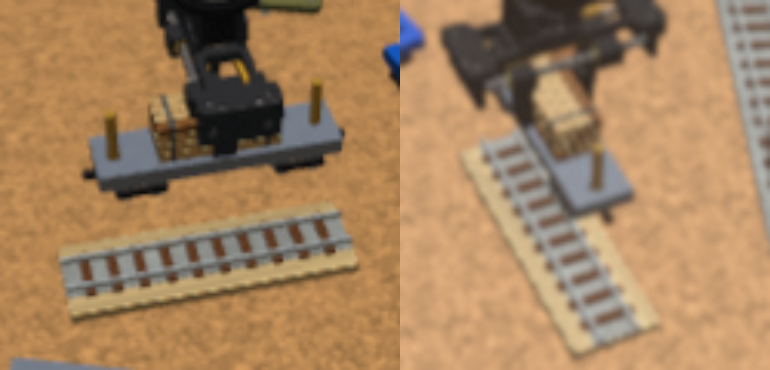

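The picture shows the wagon clear of the track with both posts upright. My plane fit included the side face, so I'll check the level again using the deck top only.

```bash
python3 -c "
from h import *
t=np.radians(20.7); T=np.array([[-np.sin(t),np.cos(t)],[np.cos(t),np.sin(t)]])
im,d=snapshot('scene')
P=cloud('scene',d)[170:275,225:350].reshape(-1,3)
L=(P[:,:2]-[.519,.0318])@T.T
for lo,hi in((-.105,-.098),(-.085,-.06),(.06,.085),(.098,.105)):
  m=(L[:,0]>lo)&(L[:,0]<hi)&(abs(L[:,1])<.022)&(abs(P[:,2]-.162)<.02)
  print(lo,m.sum(),np.median(P[m,2]).round(4),np.polyfit(L[m,1],P[m,2],1)[0].round(3))
s=get_state();print(s['clock'],s['tool_pos'],s['eef_rot'],s['qd'].round(4))"
```

```text
-0.105 31 0.1652 -0.005
-0.085 106 0.1651 -0.046
0.06 99 0.1649 -0.059
0.098 24 0.165 -0.004
17.4 [0.51891556 0.03185123 0.17769543] [ 5.68275327e-01  8.22838472e-01  2.15917403e-05 -4.57015621e-05] [-0.     -0.0011 -0.001   0.0007 -0.0004  0.0008 -0.0001]
```

The deck is level: both ends are at 0.165 m, and the cross slope at the ends is about 0. That puts the wheels about 0.10 m above the rails. Handing in.

```bash
python3 -c "
from plant import r
print(r.finish_job())"
```

```text
the job is handed in; nothing more can be done
None
```

The loose post is standing in the wagon's hole, and I handed the job in at about 17 s with the wagon held level and steady, its wheels about 10 cm above the rails; no verdict was returned.

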